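# Hang the hooked caddy on the grinder's slotted post

## Robot

A 7-joint arm with a two-finger parallel gripper is mounted at the origin on the work surface. World frame = base frame: x ahead of the robot, y to its left, z up, the work surface at z = 0. Lengths are in m, angles in degrees, forces in N, time in s.
With the tool pointing down it reaches from about 0.425 to 0.875 m from the base axis. Payload 4.7 kg.
Tool frame: the origin (TCP) lies on the mounting face of the last link; the fingertips stand tcp_to_tips ahead of it and the grasp point (between the pads) lies 164 mm ahead of it (tcp_to_tips is the distance from the TCP to the fingertips, in m); z points along the fingers, y is the line along which they close (so a half turn about z gives the same grasp; the last joint's range is limited). The gripper opens to 87 mm and grips with 3 to 60 N. Pads are 19 mm wide; open, the fingers measure 117 mm over their backs; the gripper's body (75 mm by 190 mm) begins 51 mm behind the grasp point.
Start: joints at [71.224, 18.392, -4.016, 83.108, 1.295, 78.541, -3.26], TCP at [0.218, -0.612, 0.405] pointing down, gripper open.
Joint ranges: [-163.93, 163.93], [-17.29, 119.83], [-79.2, 71.16], [3.27, 140.29], [-89.18, 269.18], [5.43, 117.66], [-154.24, 154.24]. Speed limits (degrees/s): [147.25, 147.25, 180, 180, 180, 180, 180].

## Interface

Orientations are given as [roll, pitch, yaw] about the fixed x, y, z axes, in that order (R = Rz(yaw) Ry(pitch) Rx(roll)).
In Python, from cell import get_obs, read_camera, sign_off, tcp_to_tips gives the robot as it stands.
- The arm moves only by the tool drive_tool, never from a script. Its argument "rows" is one flat list of numbers, 7 for each row, row after row: the shift along the tool's x, y, z in m, then the turn, a rotation vector about the tool's x, y, z in rad, then the gripper command: -1 is shut, 1 is fully open, values between are in proportion. In form: [tx, ty, tz, rx, ry, rz, fingers, tx, ty, tz, rx, ry, rz, fingers, ...]. A call has 1 to 5 rows; each row shifts and turns the commanded pose from where the row before left it, along the tool's axes as they then stand; what a row does not reach is not made up. A row lasts 1/8 s, in which the tool goes at most 62.5 mm and 10.7 degrees, less where a joint would pass 70% of its speed; a pose out of reach is approached as far as the arm can. A call is refused whole if a number of a shift passes 0.0625 or a number of a turn 0.188, either way. A call with a gripper value outside its range is refused whole. The fingers move at their own pace and stop on an object; "grip_force" is the grip in N (left out, the last holds). Time passes only in rows, so rows that do not move let the fingers close. It gives the time, the measured TCP pose, the force, the opening and the grip force at its end, in the units of the state.
- get_obs(): the state, without advancing time (a new reading comes with each control period).
- read_camera(name): name is "scene" or "side" or "wrist"; returns a dict with "color" (420x560x3 uint8, blue, green, red), "fov_y" (degrees; the focal length in pixels is half the picture's height over the tangent of half this angle, whatever the lens; pixels are square), "cx", "cy" (the principal point, pixels), "k1" (the pictures are not rectified: a ray, as slopes to the right and down, at radius r is drawn at 1 + k1 r^2 times it, then the intrinsics apply), "cam_to_world" (4x4, takes a point from camera to world coordinates); the wrist camera has in their place "mount" (4x4, takes a point from camera to tool coordinates, whose origin is the TCP and whose axes are the flange's). Camera axes: x right, y up, looking along -z (the intrinsics and any distortion apply to the point x, -y, -z); pixel columns grow to the right and rows downward; lengths in m; the calibration is good to about 2 mm. A picture is of the moment at which its call begins: read the wrist's pose just before it. There is no depth.
- sign_off(): hands the job in; it is judged then, once.
The state is a dict: "time_s": time; "qpos": joint angles; "joint_velocities": joint speeds; "effort": joint torques, N m; "tool_pos": TCP position; "tool_rot": TCP orientation; "force": force on the tool from outside, world axes, zero at the start; "wrist_torque": the same for the moment, N m; "grip_width": finger opening in m; "grasp_force": force on a finger pad.
Only numpy, scipy, OpenCV 4.12 (cv2) and the standard library are available. Lean on these libraries where they do the work, as an engineer would, in place of code of your own. Each camera call takes 0.05 s, during which the arm holds its last target. There are 200 camera calls.

## Task

Hang the yellow tool caddy, the one with two hook tabs on its back, on the slotted metal post: press both tabs through the upper pair of slots, then slide it down until the hooks are fully seated, and let go so that it hangs upright there. Leave the green caddy without tabs where it is.

Things in the scene. Friction and masses are not known exactly. Their poses are not given: they have to be found in the camera images.
- holder: Yellow tool caddy, 0.35 to 0.6 kg. Origin: underside, below the middle of its black grip bar; z up, x towards back plate and tabs. mm: floor 110 x 96; back plate 96 wide, 6 thick, top at z 102, rear face at x 60; grip bar along x, x -35 to 35, 14 thick, z 76 to 110, fingers go down either side (6 mm web below, floor top z 6). Centre of mass about x 7.
- holder_tabs (a point): On the caddy at (60, 0, 85) mm, axes as the caddy's: rear face, midway between its 2 steel hook tabs, level with the necks' undersides; meets post_seat when seated. Tabs at y -29 and 29, 16 wide, stick out 19. Neck 8 thick, then a lip hanging 15 below it; gap rear face to lip 8 at the neck, 13 at the lip tip.
- post_seat (a point): On the fixed metal post's front face, midway between the upper 2 slots at their lower edges, 165 mm above the bench. z up, x level into the face. Post 124 wide, 225 high, face 6 thick. Slots 38 wide, 42 high, centres 29 either side; a like lower pair, 60 lower, is unused. Tabs enter with holder_tabs 15 to 34 mm higher than this (24 is good), then slide down freely to rest on the edges.
- plain_holder: Green tool caddy, a bystander that must stay put: same size and grip bar as the yellow one but a flat back without tabs. Origin: underside, below the middle of the grip bar; z up, x towards its back plate.
Things that resemble listed ones, but are neither listed nor needed, are in the scene too. Several things have the shape of the holder; the one meant has the colours described above. Leave any turquoise look-alike of the part that bears post_seat alone.

How it is judged:
By the outcome, as a careful person would: the job done as asked, in the order asked, and still so for the second after the job is handed in, with the robot touching nothing.
It also fails if it takes over 48 s, if anything falls off the work surface, if the arm or the gripper's body presses on something with over 40 N, if the wrist force passes 120 N, or if a joint passes its speed limit or range.

## Working session

There is one attempt and no reset: what is moved stays moved. The work goes in short steps, Python scripts to look and compute and a tool call to move; the robot and the scene stay as the last step left them, time stands still between calls to the robot, and variables do not carry over. Pictures are saved under pics/ and viewed, at most 10 in all, crops included, and the job is handed in when it is done.

Besides the shell and the picture viewer there is one more tool, called after "Emit:" as name(argument=value, ...) on one line, values as JSON. drive_tool: Moves the arm, as the interface text tells. Its arguments: {"type":"object","properties":{"rows":{"type":"array","items":{"type":"number"}},"grip_force":{"type":"number"}},"required":["rows"]}

```bash
mkdir -p pics; ls; cat > h.py <<'E'
import numpy as np, cv2
from cell import get_obs, read_camera, sign_off, tcp_to_tips
from scipy.spatial.transform import Rotation as R
def T_tool(o):
    T=np.eye(4);T[:3,:3]=R.from_euler('xyz',o['tool_rot'],degrees=True).as_matrix();T[:3,3]=o['tool_pos'];return T
def cam(name):
    o=get_obs();c=read_camera(name)
    c['T']=T_tool(o)@np.array(c['mount']) if name=='wrist' else np.array(c['cam_to_world'])
    c['f']=210/np.tan(np.radians(c['fov_y'])/2);return c
def ray(c,u,v):
    d=np.array([(u-c['cx'])/c['f'],(v-c['cy'])/c['f']]);s=d.copy()
    for _ in range(20): s=d/(1+c['k1']*(s@s))
    w=c['T'][:3,:3]@np.array([s[0],-s[1],-1]);return c['T'][:3,3],w/np.linalg.norm(w)
def on_plane(c,u,v,z):
    p,d=ray(c,u,v);return p+d*(z-p[2])/d[2]
def cross(c1,a,c2,b):
    p,d=ray(c1,*a);q,e=ray(c2,*b)
    s=np.linalg.lstsq(np.c_[d,-e],q-p,rcond=None)[0]
    x,y=p+d*s[0],q+e*s[1];return (x+y)/2,np.linalg.norm(x-y)
def proj(c,X):
    x=np.linalg.inv(c['T'])@np.r_[X,1];s=np.array([x[0],-x[1]])/-x[2]
    return s*(1+c['k1']*(s@s))*c['f']+[c['cx'],c['cy']]
E
python3 - <<'E'
from h import *
o=get_obs();print(o,tcp_to_tips)
for n in('scene','side','wrist'):
    c=cam(n);cv2.imwrite(f'pics/{n}0.png',c['color']);print(n,c['T'].round(3).tolist(),c['f'],c['k1'])
a=[cv2.imread(f'pics/{n}0.png') for n in('scene','side')]
E
```

```text
pics
{'time_s': 0.0, 'qpos': array([71.22496719, 18.43974837, -4.01352748, 83.17573494,  1.2959399 ,
       78.54158632, -3.25950256]), 'joint_velocities': array([-0.12114605, -0.04415721,  0.10368541,  0.02739789, -0.04970493,
        0.01647202,  0.09846053]), 'effort': array([-1.53342253e-04, -4.91274619e+01, -4.03958475e-01, -3.12529314e+01,
       -6.37789420e-02,  4.36821766e-02,  1.80785332e-04]), 'tool_pos': array([ 0.21773753, -0.61222269,  0.40364581]), 'tool_rot': array([-1.79888220e+02,  7.39474208e-03,  1.95835915e+01]), 'force': array([-0.15719376, -0.01283943, -0.63581722]), 'wrist_torque': array([-0.00856935, -0.02331758,  0.03873626]), 'grasp_force': 0.0, 'grip_width': 0.08719766919057884} 0.1822
scene [[0.718, -0.577, 0.388, 0.84], [0.696, 0.582, -0.421, -0.507], [0.017, 0.572, 0.82, 1.025], [0.0, 0.0, 0.0, 1.0]] 409.0487976928255 -0.012901961412305435
side [[-0.791, 0.451, -0.412, -0.083], [-0.611, -0.586, 0.531, 0.59], [-0.002, 0.672, 0.74, 1.0], [0.0, 0.0, 0.0, 1.0]] 504.77361613686173 -0.1311024102522149
wrist [[0.335, 0.909, 0.249, 0.284], [-0.942, 0.324, 0.087, -0.588], [-0.001, -0.264, 0.965, 0.384], [0.0, 0.0, 0.0, 1.0]] 351.08067872604556 -0.05294979833789049
```

View pics/scene0.png

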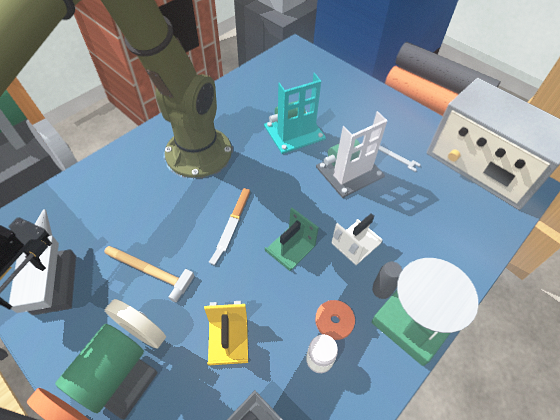

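View pics/side0.png

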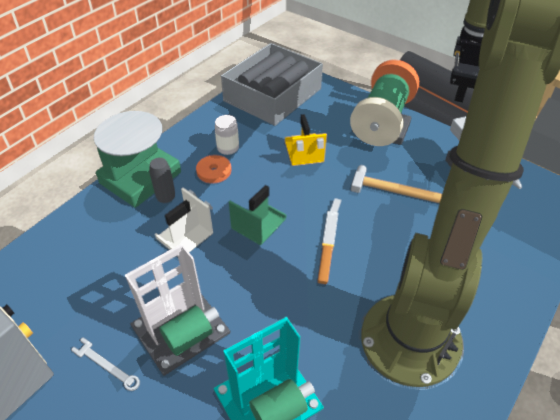

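Scene view: candidates with the caddy shape are yellow (227,333), green (293,240) and beige (356,240). Yellow is the one meant: its two tabs show in the side view at about (300,145) and (320,145). The grey-white post is at scene (360,150) and side (165,290). The turquoise look-alike at scene (298,108) is to be left alone. I'll confirm in one enlarged crop.

```bash
python3 - <<'E'
import cv2,numpy as np
s=cv2.imread('pics/scene0.png');d=cv2.imread('pics/side0.png')
def c(im,x,y,w=100,h=75): return cv2.resize(im[y:y+h,x:x+w],(400,300),interpolation=cv2.INTER_CUBIC)
cv2.imwrite('pics/crop.png',np.vstack([np.hstack([c(s,180,295),c(d,256,108)]),np.hstack([c(s,310,108,120,90),c(d,115,245,160,120)])]))
E
```

```text
(no output)
```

View pics/crop.png

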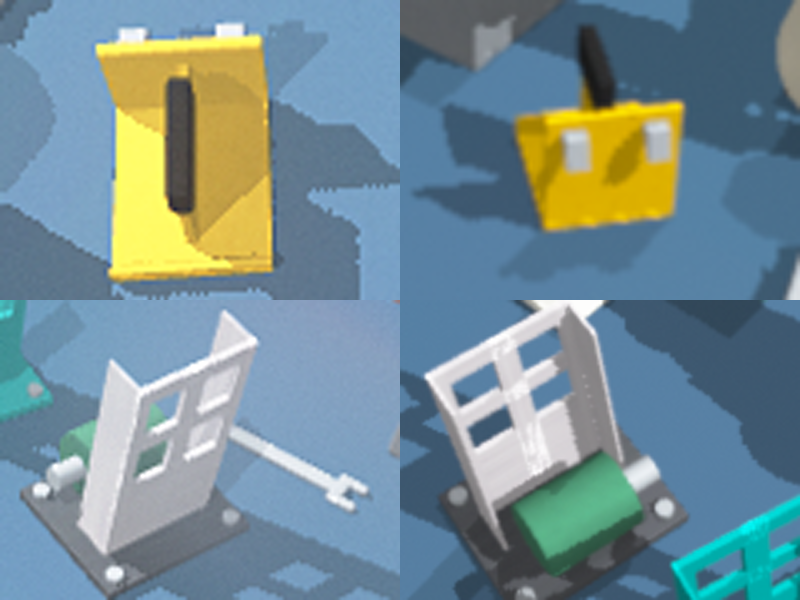

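The crop confirms it: the yellow caddy (bar at scene (225,315)–(225,348)) has two steel tabs. The post's front face looks toward the scene camera, with its top corners at scene (352,135) and (387,121).

```bash
python3 - <<'E'
from h import *
c=cam('scene');s=cam('side')
P=lambda x,y:(310+x/3.3333,108+(y-300)/3.3333)
Y=lambda x,y:(180+x/4,295+y/4)
Ys=lambda x,y:(256+(x-400)/4,108+y/4)
Ps=lambda x,y:(115+(x-400)/2.5,245+(y-300)/2.5)
for n,p,z in[('topL',P(139,391),.225),('topR',P(257,343),.225),('sl ULl',P(150,437),.165),('sl URr',P(234,401),.165),
 ('barF',Y(179,80),.11),('barB',Y(179,210),.11),('plL',Y(98,46),.102),('plR',Y(262,37),.102),('flL',Y(110,277),.003),('flR',Y(272,270),.003)]:
    print(n,on_plane(c,*p,z).round(4))
for n,p,z in[('top L side',Ps(565,305),.225),('topR side',Ps(427,375),.225),('yplL',Ys(684,104),.102),('yplR',Ys(516,119),.102)]: print(n,on_plane(s,*p,z).round(4))
# green caddy bar by dark mask + side
g=cv2.cvtColor(c['color'],cv2.COLOR_BGR2GRAY)
for nm,r in(('y',(210,300,245,365)),('g',(275,212,305,250))):
    x0,y0,x1,y1=r;m=np.zeros_like(g);m[y0:y1,x0:x1]=((c['color'][y0:y1,x0:x1].max(2)<75)*255)
    k=max(cv2.findContours(m,0,2)[0],key=cv2.contourArea);b=cv2.minAreaRect(k);print(nm,b,on_plane(c,*b[0],.105).round(4))
E
```

```text
topL [0.4353 0.2228 0.225 ]
topR [0.471  0.3392 0.225 ]
sl ULl [0.446  0.2405 0.165 ]
sl URr [0.4719 0.3274 0.165 ]
barF [ 0.5286 -0.338   0.11  ]
barB [ 0.584  -0.3875  0.11  ]
plL [ 0.4765 -0.3561  0.102 ]
plR [ 0.5412 -0.2847  0.102 ]
flL [ 0.5542 -0.429   0.003 ]
flR [ 0.6208 -0.3581  0.003 ]
top L side [0.4315 0.2301 0.225 ]
topR side [0.467 0.342 0.225]
yplL [ 0.4731 -0.3578  0.102 ]
yplR [ 0.5557 -0.2733  0.102 ]
y ((224.5, 331.5), (31.0, 5.0), 90.0) [ 0.5554 -0.3633  0.105 ]
g ((290.2500305175781, 232.25003051757812), (7.778173923492432, 26.870054244995117), 45.0) [ 0.4813 -0.0658  0.105 ]
```

Emit:
drive_tool(rows=[0.05,-0.016,0,0,0,0,1,0.05,-0.016,0,0,0,0,1,0.05,-0.016,0,0,0,0,1,0.05,-0.016,0,0,0,0,1,0.05,-0.016,0,0,0,0,1])

```text
time_s: 0.88
tool_pos: [0.4277, -0.4521, 0.4048]
tool_rot: [180.0, 0.0, 19.6]
force: [-0.1, -0.2, -0.2]
grip_width: 0.0874
grasp_force: 0.0
```

Emit:
drive_tool(rows=[0.05,-0.016,0,0,0,0,1,0.05,-0.015,0,0,0,0,1,0.05,-0.015,0,0,0,0,1,0,0,0,0,0,-0.172,1,0,0,0,0,0,-0.172,1])

```text
time_s: 1.5
tool_pos: [0.5533, -0.3586, 0.4043]
tool_rot: [-180.0, 0.0, 39.7]
force: [0.6, -0.4, 0.1]
grip_width: 0.0868
grasp_force: 0.0
```

Emit:
drive_tool(rows=[0,0,0,0,0,-0.172,1,0,0,0,0,0,-0.172,1,0,0,0,0,0,-0.172,1,0,0,0,0,0,-0.172,1,0,0,0,0,0,-0.172,1])

```text
time_s: 2.12
tool_pos: [0.5524, -0.3597, 0.4045]
tool_rot: [-180.0, -0.0, 88.9]
force: [0.1, 0.5, -0.3]
grip_width: 0.0869
grasp_force: 0.0
```

Emit:
drive_tool(rows=[0,0,0,0,0,-0.172,1,0,0,0,0,0,-0.172,1,0,0,0,0,0,-0.172,1,0,0,0,0,0,-0.172,1,0,0,0,0,0,-0.172,1])

```text
time_s: 2.75
tool_pos: [0.5524, -0.3597, 0.4046]
tool_rot: [-180.0, -0.0, 138.2]
force: [-0.1, 0.3, -0.3]
grip_width: 0.0869
grasp_force: 0.0
```

Emit:
drive_tool(rows=[0,0,0,0,0,0,1,0,0,0,0,0,0,1], grip_force=40)

```text
time_s: 3.0
tool_pos: [0.5524, -0.3597, 0.4046]
tool_rot: [-180.0, -0.0, 137.7]
force: [-0.3, -0.5, 0.4]
grip_width: 0.0872
grasp_force: 0.0
```

```bash
python3 - <<'E'
from h import *
o=get_obs();print(o['tool_pos'],o['tool_rot'],o['qpos'])
c=cam('wrist');cv2.imwrite('pics/w1.png',c['color'])
m=(c['color'].max(2)<75).astype('uint8')*255
for k in sorted(cv2.findContours(m,0,2)[0],key=cv2.contourArea)[-4:]:
    b=cv2.minAreaRect(k);q=cv2.boxPoints(b);print(np.round(b[0]),np.round(b[1]),[on_plane(c,*x,.11).round(4).tolist() for x in q],on_plane(c,*b[0],.11).round(4))
E
```

```text
[ 0.55238223 -0.35974     0.40463345] [-1.79991567e+02 -1.08865519e-02  1.37666702e+02] [ 55.97954808  22.82826043 -33.74459673  80.73763574  12.63689249
  80.22232219  69.84162535]
[391. 266.] [56. 25.] [[0.6291, -0.3373, 0.11], [0.6261, -0.3167, 0.11], [0.6784, -0.3121, 0.11], [0.6824, -0.3334, 0.11]] [ 0.6534 -0.3249  0.11  ]
[166. 260.] [55. 34.] [[0.5151, -0.4928, 0.11], [0.4942, -0.469, 0.11], [0.5256, -0.4344, 0.11], [0.5472, -0.457, 0.11]] [ 0.5204 -0.463   0.11  ]
[476. 290.] [ 83. 185.] [[0.6846, -0.3638, 0.11], [0.6812, -0.208, 0.11], [0.7656, -0.2027, 0.11], [0.7764, -0.3703, 0.11]] [ 0.7243 -0.2834  0.11  ]
[280. 332.] [173. 559.] [[0.413, -0.5636, 0.11], [0.7402, -0.2044, 0.11], [0.9168, -0.2989, 0.11], [0.5232, -0.7309, 0.11]] [ 0.6376 -0.4396  0.11  ]
```

View pics/w1.png

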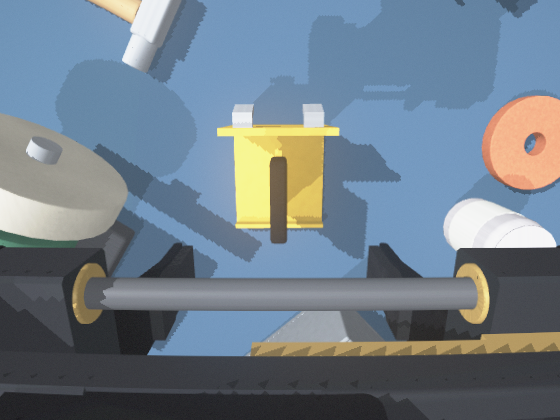

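The wrist view shows the yellow bar from (279,156) to (278,243), the plate's top edge at row ~128 from x=218 to 339, and the tabs at (243,112) and (313,112). The tool is nearly aligned. The grinder wheel's nearest edge is at (127,195), so I'll check clearance.

```bash
python3 - <<'E'
from h import *
c=cam('wrist');T=T_tool(get_obs());Ti=np.linalg.inv(T)
f=lambda u,v,z:((Ti@np.r_[on_plane(c,u,v,z),1])[:3]*1000).round(1)
for n,u,v,z in[('bar far top',279,158,.11),('bar near top',278,240,.11),('plL',218,132,.102),('plR',339,132,.102),('tabL',243,105,.093),('tabR',313,105,.093),('floorL',236,226,.006),('floorR',323,226,.006),('wheel',127,195,.13),('wheel',127,195,.08)]:print(n,f(u,v,z))
print(T[:3,3])
E
```

```text
bar far top [ 40.4  -2.  294.7]
bar near top [-27.7  -2.9 294.7]
plL [ 60.1 -50.2 302.7]
plR [ 60.   45.5 302.7]
tabL [ 80.8 -30.8 311.7]
tabR [ 80.8  25.3 311.7]
floorL [-49.2 -51.3 398.8]
floorR [-49.3  47.5 398.7]
wheel [  15.5 -116.3  274.8]
wheel [   4.1 -139.   324.8]
[ 0.55247476 -0.35960224  0.40474042]
```

Emit:
drive_tool(rows=[0.006,-0.0024,0,0,0,0,1,0,0,0.04,0,0,0,1,0,0,0.04,0,0,0,1,0,0,0.04,0,0,0,1,0,0,0.028,0,0,0,1])

```text
time_s: 3.72
tool_pos: [0.5455, -0.3571, 0.2548]
tool_rot: [-180.0, -0.1, 137.8]
force: [-0.7, 0.5, -0.2]
grip_width: 0.087
grasp_force: 0.0
```

Emit:
drive_tool(rows=[0,0,0,0,0,0,1,0,0,0,0,0,0,-1,0,0,0,0,0,0,-1,0,0,0,0,0,0,-1,0,0,0,0,0,0,-1], grip_force=45)

```text
time_s: 4.35
tool_pos: [0.5465, -0.3575, 0.2574]
tool_rot: [-180.0, 0.1, 137.8]
force: [-0.3, -0.7, -0.7]
grip_width: 0.0552
grasp_force: 0.0
```

Emit:
drive_tool(rows=[0,0,0,0,0,0,-1,0,0,0,0,0,0,-1,0,0,0,0,0,0,-1])

```text
time_s: 4.72
tool_pos: [0.5464, -0.3574, 0.2567]
tool_rot: [-180.0, -0.0, 137.8]
force: [-0.2, -0.3, -0.6]
grip_width: 0.0249
grasp_force: 0.0
```

Emit:
drive_tool(rows=[0,0,0,0,0,0,-1,0,0,0,0,0,0,-1,0,0,0,0,0,0,-1,0,0,0,0,0,0,-1])

```text
time_s: 5.22
tool_pos: [0.5466, -0.3572, 0.2566]
tool_rot: [180.0, 0.0, 137.9]
force: [2.1, 0.7, -1.4]
grip_width: 0.0136
grasp_force: 45.0
```

Emit:
drive_tool(rows=[0,0,-0.02,0,0,0,-1,0,0,-0.05,0,0,0,-1,0,0,-0.05,0,0,0,-1,0,0,-0.05,0,0,0,-1,0,0,-0.04,0,0,0,-1])

```text
time_s: 5.85
tool_pos: [0.5459, -0.3572, 0.4697]
tool_rot: [-180.0, 0.1, 137.8]
force: [0.0, -0.5, -6.3]
grip_width: 0.0138
grasp_force: 45.0
```

Emit:
drive_tool(rows=[0.02,0.024,0,0,0,0,-1,0.032,0.039,0,0,0,0,-1,0.032,0.039,0,0,0,0,-1,0.032,0.039,0,0,0,0,-1,0.032,0.039,0,0,0,0,-1])

```text
time_s: 6.48
tool_pos: [0.5568, -0.1229, 0.4672]
tool_rot: [-179.9, 0.0, 137.8]
force: [1.4, 0.0, -5.2]
grip_width: 0.0139
grasp_force: 45.0
```

Emit:
drive_tool(rows=[0.032,0.039,0,0,0,0,-1,0.032,0.039,0,0,0,0,-1,0.032,0.039,0,0,0,0,-1,0.032,0.039,0,0,0,0,-1,0.032,0.039,0,0,0,0,-1])

```text
time_s: 7.1
tool_pos: [0.5691, 0.1285, 0.4673]
tool_rot: [-179.9, 0.1, 137.8]
force: [1.4, -0.6, -6.6]
grip_width: 0.0135
grasp_force: 45.0
```

Emit:
drive_tool(rows=[0.032,0.039,0,0,0,0,-1,0.032,0.039,0,0,0,0,-1,0.012,0.015,0,0,0,-0.14,-1,0,0,0.02,0,0,-0.15,-1,0,0,0.03,0,0,-0.15,-1])

```text
time_s: 7.72
tool_pos: [0.5757, 0.2476, 0.4174]
tool_rot: [-180.0, 0.1, 163.4]
force: [0.5, -0.0, -6.7]
grip_width: 0.0134
grasp_force: 45.0
```

Emit:
drive_tool(rows=[0,0,0,0,0,0,-1,0,0,0,0,0,0,-1])

```text
time_s: 7.98
tool_pos: [0.5761, 0.247, 0.418]
tool_rot: [180.0, 0.1, 162.9]
force: [-0.2, 0.5, -4.2]
grip_width: 0.0139
grasp_force: 45.0
```

```bash
python3 - <<'E'
from h import *
o=get_obs();print(o['tool_pos'],o['tool_rot'],o['qpos'])
a=[]
for n in('wrist','scene','side'):
    c=cam(n);cv2.imwrite(f'pics/{n}2.png',c['color']);a.append(c['color'])
cr=cv2.resize(a[1][80:230,310:510],(400,300),interpolation=2);sr=cv2.resize(a[2][160:370,70:350],(400,300),interpolation=2)
wr=cv2.resize(a[0],(400,300))
cv2.imwrite('pics/m2.png',np.vstack([np.hstack([cr,sr]),np.hstack([wr,wr*0])]))
E
```

```text
[0.57606894 0.2470484  0.41799272] [1.79980252e+02 5.26200759e-02 1.62875362e+02] [ 16.22287773  23.84389718 -55.35494732  84.13818973  19.64547539
  82.18459889  33.40664753]
```

View pics/wrist2.png

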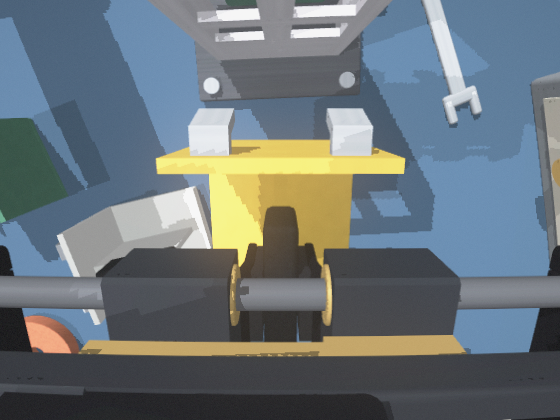

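The wrist view shows the held caddy level, with tabs at (212,130) and (349,130). The post's lower sills are visible at the top (rows ~15 and ~37). I'll enlarge the post.

```bash
python3 - <<'E'
import cv2,numpy as np
w=cv2.imread('pics/wrist2.png');s=cv2.imread('pics/scene2.png')
a=cv2.resize(w[0:60,170:410],(800,200),interpolation=2)
b=cv2.resize(s[90:190,310:510],(800,400),interpolation=2)
cv2.imwrite('pics/z.png',np.vstack([a,b]))
E
```

```text
(no output)
```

View pics/z.png

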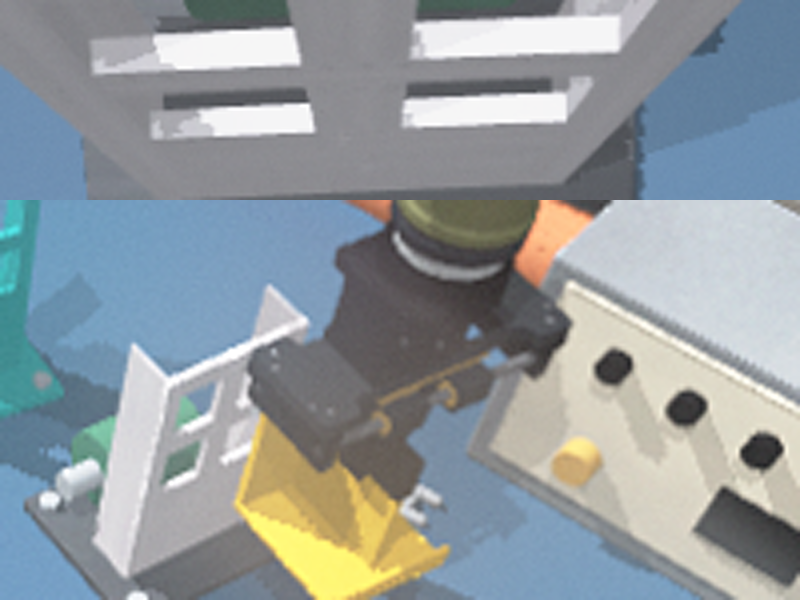

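Front edges of the upper sills run from (92,75) to (620,50) in the crop. The lower sills run from (151,138) to (566,121).

```bash
python3 - <<'E'
from h import *
c=cam('wrist');T=T_tool(get_obs());Ti=np.linalg.inv(T)
f=lambda u,v,z:((Ti@np.r_[on_plane(c,u,v,z),1])[:3]*1000)
W=lambda x,y:(170+x*.3,y*.3)
for z,L in((.165,[(92,75),(300,64),(411,60),(620,50)]),(.105,[(151,138),(314,131),(402,127),(566,121)])):
    p=np.array([f(*W(*q),z) for q in L]);print(p.round(1).tolist());k=np.polyfit(p[:,1],p[:,0],1);print('slope deg',np.degrees(np.arctan(k[0])),'mid',p[:,:2].mean(0))
z0=T[2,3]-.2566
for n,u,v,z in[('tabLtop l',191,154,z0+.093),('tabR r',372,154,z0+.093),('plate L',159,172,z0+.102),('plate R',404,172,z0+.102),('bar far',281,207,z0+.11)]:print(n,f(u,v,z).round(1))
E
```

```text
[[128.7, -50.7, 252.9], [130.3, -12.4, 252.9], [131.0, 7.8, 252.9], [132.9, 46.0, 253.0]]
slope deg 2.460425803827001 mid [130.7344586   -2.31440653]
[[129.0, -50.5, 312.9], [130.3, -12.5, 312.9], [131.1, 7.9, 312.9], [132.6, 46.0, 313.0]]
slope deg 2.1795491466038213 mid [130.76304098  -2.30882047]
tabLtop l [ 58.2 -36.7 163.5]
tabR r [ 58.2  37.5 163.5]
plate L [ 52.3 -47.5 154.5]
plate R [ 52.2  48.2 154.6]
bar far [ 40.2   0.2 146.5]
```

Emit:
drive_tool(rows=[0,0.0026,0,0,0,-0.04,-1,0,0,0.03,0,0,0,-1,0,0,0.0275,0,0,0,-1,0,0,0,0,0,0,-1,0,0,0,0,0,0,-1])

```text
time_s: 8.8
tool_pos: [0.5769, 0.2502, 0.3605]
tool_rot: [179.9, 0.1, 165.4]
force: [-0.2, -0.2, -5.8]
grip_width: 0.0137
grasp_force: 45.0
```

```bash
python3 - <<'E'
from h import *
o=get_obs();print(o['tool_pos'],o['tool_rot'])
c=cam('wrist');cv2.imwrite('pics/w3.png',c['color'])
s=cam('side')['color'];cv2.imwrite('pics/s3.png',s)
cv2.imwrite('pics/m3.png',np.vstack([cv2.resize(c['color'][0:190,110:450],(680,380)),cv2.resize(s[220:310,90:260],(415,220),interpolation=2)]) if 0 else cv2.vconcat([cv2.resize(c['color'][0:170,110:450],(680,340)),cv2.resize(s[230:295,90:260],(680,260),interpolation=2)]))
E
```

```text
[0.57694063 0.25019986 0.36052274] [1.79926807e+02 6.48074657e-02 1.65374296e+02]
```

View pics/m3.png

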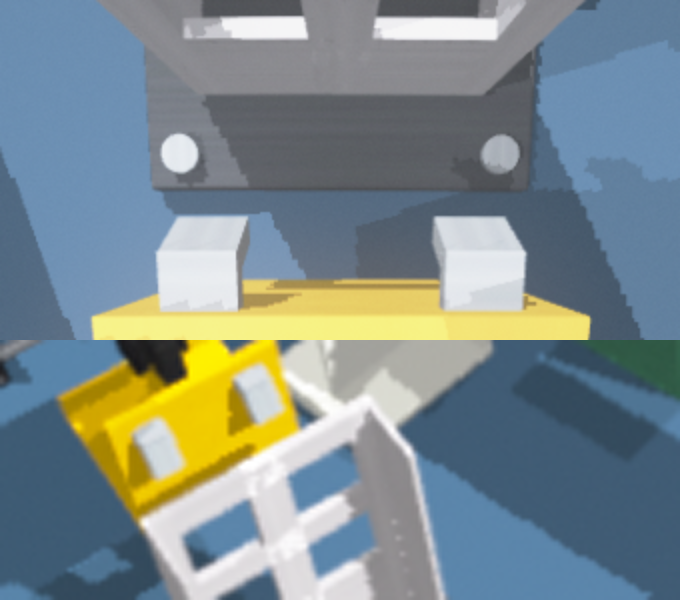

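Tabs (centred at column 341) line up with the slots (184–497, centre 340), and the sills are level with the plate. Advancing.

Emit:
drive_tool(rows=[0.015,0,0,0,0,0,-1,0.015,0,0,0,0,0,-1,0.015,0,0,0,0,0,-1,0.008,0,0,0,0,0,-1,0,0,0,0,0,0,-1])

```text
time_s: 9.52
tool_pos: [0.5246, 0.2636, 0.3595]
tool_rot: [-180.0, 0.1, 165.4]
force: [1.1, -0.5, -6.0]
grip_width: 0.014
grasp_force: 45.0
```

Emit:
drive_tool(rows=[0.005,0,0,0,0,0,-1,0.005,0,0,0,0,0,-1,0.004,0,0,0,0,0,-1,0.002,0,0,0,0,0,-1,0,0,0,0,0,0,-1])

```text
time_s: 10.15
tool_pos: [0.5098, 0.2673, 0.3592]
tool_rot: [-180.0, 0.0, 165.4]
force: [0.1, -0.2, -5.7]
grip_width: 0.0136
grasp_force: 45.0
```

Emit:
drive_tool(rows=[0.0015,0,0,0,0,0,-1,0,0,0,0,0,0,-1])

```text
time_s: 10.4
tool_pos: [0.5083, 0.2676, 0.3592]
tool_rot: [-180.0, -0.0, 165.3]
force: [-0.1, -0.5, -5.8]
grip_width: 0.0139
grasp_force: 45.0
```

```bash
python3 - <<'E'
from h import *
o=get_obs();print(o['tool_pos'],o['tool_rot'],o['force'])
c=cam('wrist')['color'];s=cam('side')['color'];cv2.imwrite('pics/s4.png',s)
cv2.imwrite('pics/m4.png',cv2.vconcat([cv2.resize(c[0:170,110:450],(680,340)),cv2.resize(s[230:295,90:260],(680,260),interpolation=2)]))
E
```

```text
[0.50834675 0.26764493 0.35918245] [-1.79994849e+02 -6.68165341e-03  1.65348882e+02] [-0.05035613 -0.45793598 -5.78490748]
```

View pics/m4.png

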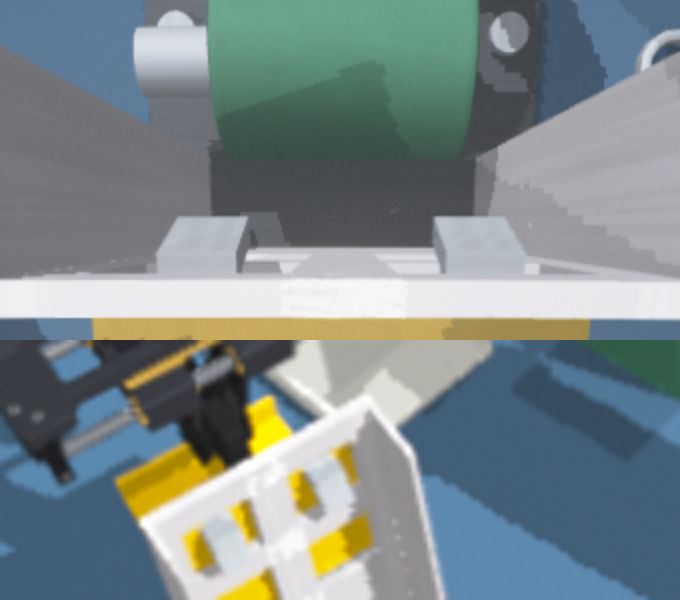

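Both tabs are through the upper slots. Nudging until contact.

Emit:
drive_tool(rows=[0.001,0,0,0,0,0,-1,0,0,0,0,0,0,-1])

```text
time_s: 10.75
tool_pos: [0.5073, 0.2679, 0.3592]
tool_rot: [-180.0, -0.0, 165.4]
force: [0.2, 0.2, -6.6]
grip_width: 0.0135
grasp_force: 45.0
```

Emit:
drive_tool(rows=[0.001,0,0,0,0,0,-1,0,0,0,0,0,0,-1])

```text
time_s: 11.0
tool_pos: [0.5064, 0.2682, 0.3592]
tool_rot: [-180.0, 0.0, 165.4]
force: [-0.2, -0.3, -6.0]
grip_width: 0.0132
grasp_force: 45.0
```

Emit:
drive_tool(rows=[0.001,0,0,0,0,0,-1,0,0,0,0,0,0,-1])

```text
time_s: 11.25
tool_pos: [0.5059, 0.2681, 0.3593]
tool_rot: [180.0, 0.1, 165.3]
force: [2.4, -1.3, -6.6]
grip_width: 0.0136
grasp_force: 45.0
```

Emit:
drive_tool(rows=[-0.0012,0,0.002,0,0,0,-1,0,0,0.005,0,0,0,-1,0,0,0.005,0,0,0,-1,0,0,0.003,0,0,0,-1,0,0,0,0,0,0,-1])

```text
time_s: 11.88
tool_pos: [0.5065, 0.268, 0.3438]
tool_rot: [-180.0, -0.0, 165.3]
force: [0.1, -0.1, -6.1]
grip_width: 0.0135
grasp_force: 45.0
```

Emit:
drive_tool(rows=[0,0,0.002,0,0,0,-1,0,0,0.002,0,0,0,-1,0,0,0,0,0,0,-1])

```text
time_s: 12.25
tool_pos: [0.5066, 0.268, 0.34]
tool_rot: [-180.0, -0.0, 165.3]
force: [-0.4, -0.1, -5.0]
grip_width: 0.0135
grasp_force: 45.0
```

Emit:
drive_tool(rows=[0,0,0.002,0,0,0,-1,0,0,0,0,0,0,-1])

```text
time_s: 12.5
tool_pos: [0.5066, 0.268, 0.338]
tool_rot: [-180.0, -0.0, 165.3]
force: [-1.1, -0.2, -6.4]
grip_width: 0.0135
grasp_force: 45.0
```

Emit:
drive_tool(rows=[0,0,0.001,0,0,0,-1,0,0,0,0,0,0,-1])

```text
time_s: 12.75
tool_pos: [0.5067, 0.268, 0.3372]
tool_rot: [-180.0, -0.0, 165.3]
force: [-0.1, -0.4, -6.6]
grip_width: 0.0137
grasp_force: 45.0
```

Emit:
drive_tool(rows=[0,0,0.001,0,0,0,-1,0,0,0,0,0,0,-1])

```text
time_s: 13.0
tool_pos: [0.5067, 0.2681, 0.3365]
tool_rot: [180.0, 0.0, 165.3]
force: [-0.0, -0.5, -2.7]
grip_width: 0.0138
grasp_force: 45.0
```

Emit:
drive_tool(rows=[0,0,0.001,0,0,0,-1,0,0,0,0,0,0,-1])

```text
time_s: 13.25
tool_pos: [0.5067, 0.2682, 0.3362]
tool_rot: [-180.0, 0.0, 165.3]
force: [-3.2, -2.0, 4.6]
grip_width: 0.0138
grasp_force: 45.0
```

Emit:
drive_tool(rows=[0,0,0.001,0,0,0,-1,0,0,0,0,0,0,-1])

```text
time_s: 13.5
tool_pos: [0.5069, 0.2682, 0.3359]
tool_rot: [-180.0, 0.1, 165.3]
force: [-4.3, -3.8, 9.6]
grip_width: 0.0138
grasp_force: 45.0
```

Force transfer at the expected height means the hooks are seated. Releasing.

Emit:
drive_tool(rows=[0,0,-0.001,0,0,0,-0.6,0,0,0,0,0,0,-0.5,0,0,0,0,0,0,-0.3,0,0,0,0,0,0,-0.3,0,0,0,0,0,0,-0.3])

```text
time_s: 14.12
tool_pos: [0.5067, 0.2681, 0.3351]
tool_rot: [-180.0, -0.0, 165.4]
force: [0.6, 0.0, 0.2]
grip_width: 0.0299
grasp_force: 0.0
```

Emit:
drive_tool(rows=[0,0,-0.01,0,0,0,-0.3,0,0,-0.02,0,0,0,-0.3,0,0,-0.03,0,0,0,-0.3,0,0,-0.04,0,0,0,-0.3,0,0,-0.04,0,0,0,-0.3])

```text
time_s: 14.75
tool_pos: [0.5064, 0.2683, 0.4781]
tool_rot: [180.0, 0.1, 165.4]
force: [-0.8, -0.2, -0.9]
grip_width: 0.0303
grasp_force: 0.0
```

Emit:
drive_tool(rows=[-0.03,0,0,0,0,0,-0.3,-0.05,0,0,0,0,0,-0.3,-0.05,0,0,0,0,0,-0.3,-0.03,0,0,0,0,0,-0.3,0,0,0,0,0,0,-0.3])

```text
time_s: 15.38
tool_pos: [0.6636, 0.2256, 0.4753]
tool_rot: [179.9, -0.0, 165.1]
force: [-0.8, -0.4, 0.7]
grip_width: 0.0303
grasp_force: 0.0
```

```bash
python3 - <<'E'
from h import *
o=get_obs();print(o['tool_pos'],o['force'],o['time_s'])
w=cam('wrist')['color'];s=cam('side')['color'];c=cam('scene')['color']
r=lambda a:cv2.resize(a,(400,300),interpolation=2)
cv2.imwrite('pics/m5.png',np.vstack([np.hstack([r(w),r(s[195:345,70:270])]),np.hstack([r(c[95:215,310:470]),r(c)])]))
E
```

```text
[0.66362212 0.2256456  0.47530599] [-0.77572157 -0.4046544   0.68103546] 15.375
```

View pics/m5.png

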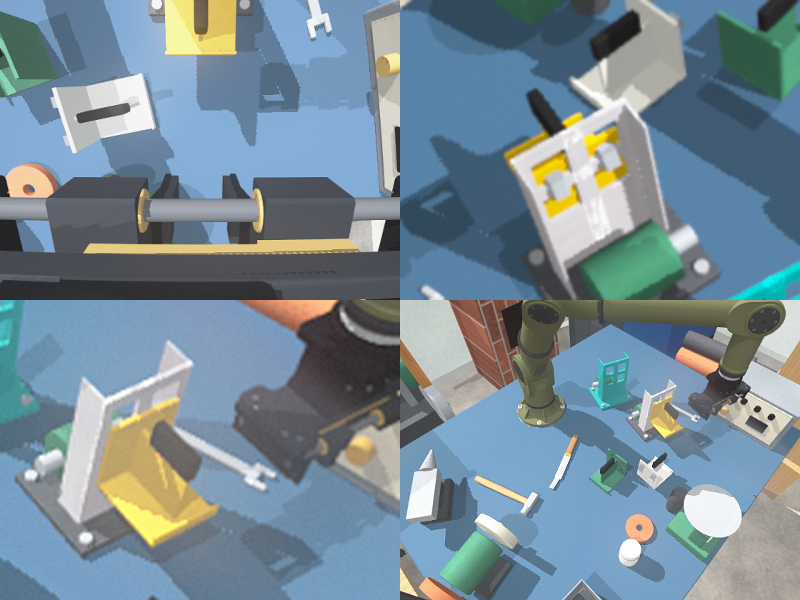

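The caddy hangs upright. In the side crop both lips hang over the upper sills, at (557,185) and (607,158). The gripper is clear and the green caddy hasn't moved.

```bash
python3 -c "
from cell import *
print(sign_off())"
```

```text
the job is handed in; nothing more can be done
None
```

The yellow caddy hangs upright and fully seated on the upper slots of the metal post. The gripper has let go and is clear, the green caddy was left where it was, and the job was handed in at about 15 s.

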